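Hold the inspection loupe in focus over a bearing

TASK

Pull the loupe straight up out of the wooden tool block and hold it over the ball bearing on the inspection stand, so that the lens is centred over the bearing, level, and at the focal height marked by the tip of the sliding pointer on the stand's post. Keep the loupe upright all the way, do not touch the bearing, the stand or the pointer, and leave everything else where it is. Finish holding the loupe still in the gripper at that height: do not put it down or let go.

Things in the scene. Friction and masses are not known exactly. Their poses are not given: they have to be found in the camera images.
- loupe: Loupe, 140 mm tall, 0.11 to 0.2 kg, upright in a socket of the block. Origin: centre of its foot; z up the handle, x towards the lens. Shank 12x12 mm, z 0-42; collar 30x30, z 42-50, rests on the block's top; aluminium handle 16x16 (faces across x and y), z 50-140. A side arm at z 60 carries the level lens ring, 54 mm outside diameter, z 57-63, centre at x 68, overhanging the block's +x side.
- lens (a point): Centre of the loupe's lens, at (68, 0, 60) mm in the loupe's frame; same axes as the loupe: z is the optical axis, up.
- handle (a point): Point on the axis of the loupe's handle at which to grip, at (0, 0, 112) mm in the loupe's frame.
- rack: Dark wooden tool block, fixed, 60 (x) x 240 (y) x 55 mm high; origin: centre of underside, z up. Three square sockets 14 mm wide, 48 mm deep, in its top at y -80, 0 and 80 mm; loupe, screwdriver and T-key stand in them in any order.
- stand: Inspection stand, fixed: dark steel base plate 150 (x -45 to 105) x 100 x 12 mm. Origin: on the underside, directly below the bearing's centre; z up. At x 0, y 0 a square pedestal 44x44 mm, its flat top at z 32, on which the bearing lies. At x 78, y 0 a round post 10 mm in diameter reaching to z 192.
- seat (a point): Centre of the pedestal's top, (0, 0, 32) mm in the stand's frame.
- focus_mark (a point): Tip of the pointer on the stand's post, marking the focal height: the middle of the lens belongs level with it. At x 48, y 0, z 122 to 167 mm in the stand's frame, same axes. The pointer is an aluminium collar, 22 mm in diameter, 14 mm high, on the post, with a 3 mm thick finger pointing to the bearing's axis; it slides stiffly on the post and must stay put.
- bearing: Ball bearing, steel, loose on the pedestal: 52 mm outside diameter, 20 mm bore, 15 mm high. Origin: centre of its underside.
- bearing_top (a point): Centre of the bearing's upper face, 15 mm above its origin.
- screwdriver: Screwdriver with a black handle up to 30 mm in diameter, standing in a socket of the block; 125 mm tall from its foot, of which 42 mm in the socket. Origin: foot, z up. Leave alone.
- t_key: T-handled steel key standing in a socket of the block; crossbar 80 mm along its x, 117 mm tall from its foot, of which 42 mm in the socket. Origin: foot, z up. Leave alone.
- spray_can: Spray can, 64 mm in diameter, 180 mm tall, loose on the table. Origin: centre of underside. Leave alone.
- socket: Steel wrench socket, 32 mm in diameter, 45 mm tall, standing loose. Origin: centre of underside. Leave alone.
- spanner: Spanner lying loose on the table. Leave alone.
- jar: Clear jar, 60 mm in diameter, 70 mm tall. Origin: centre of underside. Leave alone.
- impact_driver: Yellow and black cordless impact driver standing on its battery, 200 mm tall. Origin: centre of underside. Leave alone.
Things that resemble listed ones, but are neither listed nor needed, are in the scene too. What is shaped like the stand but purple or red is not meant. What is shaped like the loupe but pink is not meant.

How it is judged:
By the outcome, as a careful person would: the job done as asked, in the order asked, and still so for the second after the job is handed in, while the arm keeps its last pose, push and grip.
It also fails if it takes over 42 s, if anything falls off the work surface, if the arm or the gripper's body presses on something with over 40 N, if the wrist force passes 120 N, or if a joint passes its speed limit or range.

ROBOT

A 7-joint arm with a two-finger parallel gripper is mounted at the origin on the work surface. World frame = base frame: x ahead of the robot, y to its left, z up, the work surface at z = 0. Lengths are in m, angles in rad, forces in N, time in s.
With the tool pointing down it reaches from about 0.35 to 0.9 m from the base axis. Payload 8.1 kg.
Tool frame: the origin (TCP) lies where the fingers leave the gripper's body, on its centre line; the fingertips stand 66 mm ahead of it and the grasp point (between the pads) lies 47 mm ahead of it (arm.tip_reach is the distance from the TCP to the fingertips, in m); z points along the fingers, y is the direction in which the jaws open and shut (so a half turn about z gives the same grasp; the last joint's range is limited). The gripper opens to 92 mm and grips with 3 to 60 N. Pads are 19 mm wide; open, the fingers measure 130 mm over their backs; the gripper's body (75 mm by 190 mm) begins 47 mm behind the grasp point.
Start: joints at [1.016, 0.434, 0.025, 1.573, -0.012, 1.134, -0.075], TCP at [0.273, -0.562, 0.292] pointing down, gripper open.
Joint ranges: [-2.62, 2.62], [-0.44, 2.09], [-1.27, 1.32], [0.08, 2.57], [-1.32, 4.46], [0.12, 2], [-2.74, 2.74]. Speed limits (rad/s): [2.22, 2.22, 3.01, 3.01, 3.14, 3.14, 3.14].

INTERFACE

Orientations are given as a rotation vector (axis times angle).
In Python, from cell import arm gives the robot as it stands.
- The arm moves only by the tool carry_out, never from a script. Its argument "plan" is a list of rows, each a list of 5 numbers: the shift along the world's x, y, z in cm, then the turn about the world's z in rad, then the finger opening in cm, from 0 to 9.18. In form: [[tx, ty, tz, spin, fingers], ...]. A call has 1 to 20 rows; each row is the pose to reach, as a shift and turn from the pose measured when the call began; what a row does not reach only later rows make up. A row lasts 1/10 s, in which the tool goes at most 50 mm and 8.59 degrees, less where a joint would pass 70% of its speed; a pose out of reach is approached as far as the arm can. A call with a gripper value outside its range is refused whole. The fingers move at their own pace and stop on an object; "squeeze" is the grip in N (left out, the last holds). Time passes only in rows, so rows that repeat a pose let the fingers close. It gives the time, the measured TCP pose, the force and the opening at its end, in the units of the state.
- arm.observe(): the state, without advancing time (a new reading comes with each control period).
- arm.get_image(name): name is "side" or "top"; returns (picture, depth): 420x560x3 uint8, red, green, blue; 420x560 float32, m along the optical axis (not along the pixel's ray), 0 where there is no reading.
- arm.get_calibration(name): a dict with "intrinsics" (3x3 intrinsics, pixels), "rvec" (rotation vector, rad) and "tvec" (3), from world to camera coordinates, as OpenCV has them. Camera axes: x right, y down, z forward; pixel columns grow to the right and rows downward; lengths in m; the calibration is good to about 2 mm. A picture is of the moment at which its call begins. get_calibration takes no time and is no camera call.
- arm.sign_off(): hands the job in, once; it reports no verdict.
The state is a dict: "clock": time; "joints": joint angles; "dq": joint speeds; "joint_efforts": joint torques, N m; "position": TCP position; "ee_rot": TCP orientation; "force": force on the tool from outside, world axes, zero at the start; "ft_torque": the same for the moment, N m; "width": opening from 0.0 (shut) to 1.0 (fully open).
Only numpy, scipy, OpenCV 4.12 (cv2) and the standard library are available. Lean on these libraries where they do the work, as an engineer would, in place of code of your own. Each camera call takes 0.05 s, during which the arm holds its last target. There are 200 camera calls.

## Working session

There is one attempt and no reset: what is moved stays moved. The work goes in short steps, Python scripts to look and compute and a tool call to move; the robot and the scene stay as the last step left them, time stands still between calls to the robot, and variables do not carry over. Pictures are saved under pics/ and viewed, about 8 in all and at most 12, crops included, and the job is handed in when it is done.

Besides the shell and the picture viewer there is one more tool, called after "Request:" as name(argument=value, ...) on one line, values as JSON. carry_out: Moves the arm, as the interface text tells. Its arguments: {"type":"object","properties":{"plan":{"type":"array"},"squeeze":{"type":"number"}},"required":["plan"]}

```bash
mkdir -p pics; cat > h.py <<'E'
import numpy as np, cv2
from cell import arm
def cal(n):
    c=arm.get_calibration(n); R=cv2.Rodrigues(np.array(c["rvec"],float))[0]
    return np.array(c["intrinsics"],float),R,np.array(c["tvec"],float).ravel()
def pts(n,d):
    K,R,t=cal(n); v,u=np.indices(d.shape)
    c=np.stack([(u-K[0,2])/K[0,0]*d,(v-K[1,2])/K[1,1]*d,d],-1)
    p=(c-t)@R; p[d==0]=np.nan; return p
def ray(n,u,v,z):
    K,R,t=cal(n); o=-R.T@t; w=R.T@np.linalg.inv(K)@np.array([u,v,1.]); return o+w*(z-o[2])/w[2]
def proj(n,p):
    K,R,t=cal(n); c=R@np.array(p)+t; q=K@c; return q[:2]/q[2]
E
python3 - <<'E'
from h import *
print(arm.observe())
for n in("side","top"):
    im,d=arm.get_image(n); np.savez(f"/tmp/{n}0.npz",im=im,d=d); cv2.imwrite(f"pics/{n}0.png",im[...,::-1])
    K,R,t=cal(n); print(n,-R.T@t,R[2],K[0,0])
E
```

```text
{'clock': 0.0, 'joints': array([ 1.01637249,  0.43519046,  0.02498224,  1.57410067, -0.01158799,
        1.13404009, -0.07509454]), 'dq': array([-2.56568788e-04, -4.40098364e-05, -8.03167697e-05,  1.10167437e-03,
        6.52304301e-04, -5.48561133e-04, -1.17876221e-03]), 'joint_efforts': array([ 1.12774435e-04, -6.67847013e+01,  9.85125303e-01, -3.14453852e+01,
       -6.03415235e-02,  4.30399377e-02,  1.72591394e-04]), 'position': array([ 0.27264218, -0.56192612,  0.29146385]), 'ee_rot': array([-3.06031751e+00, -7.03259782e-01,  7.99817541e-04]), 'force': array([-0.17023951,  0.00469799,  0.52178358]), 'ft_torque': array([ 0.01842456, -0.00185079, -0.01465535]), 'width': 1.0032696561098187}
side [ 0.43482995 -0.78459617  0.83073173] [ 0.12750835  0.76700533 -0.62884374] 454.9173602018548
top [0.31332473 0.09795527 1.2302186 ] [ 0.21668286 -0.00672502 -0.97621889] 405.151668249776
```

View pics/side0.png

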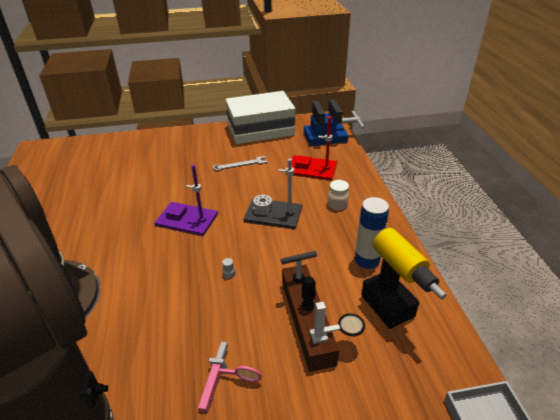

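View pics/top0.png

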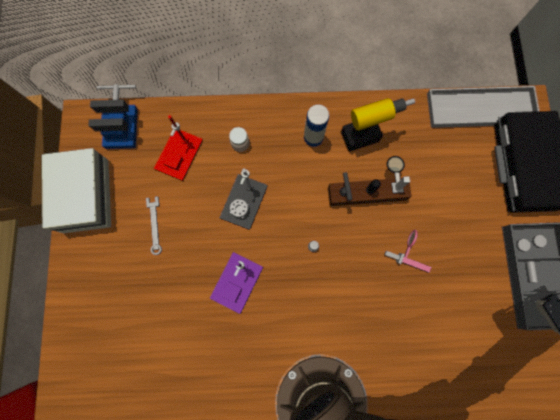

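The side view shows the loupe handle near (320,315) with its lens at (350,324), and the grey stand near (275,212) with the bearing at (262,202) and the pointer at about (288,170). In the top view the loupe lens is at (396,164), the bearing at (239,208) and the post at (245,173).

```bash
python3 - <<'E'
from h import *
S=np.load("/tmp/side0.npz");T=np.load("/tmp/top0.npz")
def crop(im,x,y,w,h,s): return cv2.resize(im[y:y+h,x:x+w],None,fx=s,fy=s,interpolation=cv2.INTER_CUBIC)
a=np.hstack([crop(S["im"],240,150,70,80,5),crop(S["im"],270,240,100,130,400/130)[:, :310]])
b=np.hstack([crop(T["im"],215,160,60,70,5),crop(T["im"],320,145,100,70,4)[:200]if 0 else crop(T["im"],325,148,90,70,5)])
cv2.imwrite("pics/c_side.png",a[...,::-1]);cv2.imwrite("pics/c_top.png",b[...,::-1])
for n,D,boxes in(("side",S,{"stand":(240,150,310,230),"rack":(275,245,370,370)}),("top",T,{"stand":(215,160,275,235),"rack":(325,148,415,212)})):
    P=pts(n,D["d"])
    for k,(x0,y0,x1,y1) in boxes.items():
        p=P[y0:y1,x0:x1].reshape(-1,3); z=p[:,2]
        print(n,k)
        for lo in np.arange(0.0,.22,.01):
            m=(z>lo)&(z<=lo+.01)
            if m.sum(): print("  z%.2f n%d mean %s min %s max %s"%(lo,m.sum(),p[m].mean(0).round(3),p[m].min(0)[:2].round(3),p[m].max(0)[:2].round(3)))
E
```

```text
side stand
  z0.00 n2988 mean [0.608 0.353 0.002] min [0.485 0.126] max [0.765 0.574]
  z0.01 n1067 mean [0.607 0.235 0.013] min [0.497 0.132] max [0.741 0.504]
  z0.02 n127 mean [0.626 0.27  0.024] min [0.528 0.177] max [0.742 0.433]
  z0.03 n179 mean [0.657 0.338 0.034] min [0.529 0.184] max [0.743 0.456]
  z0.04 n179 mean [0.558 0.216 0.047] min [0.531 0.183] max [0.63  0.247]
  z0.05 n28 mean [0.585 0.203 0.053] min [0.531 0.183] max [0.63  0.238]
  z0.06 n7 mean [0.628 0.187 0.065] min [0.625 0.186] max [0.631 0.189]
  z0.07 n9 mean [0.627 0.186 0.075] min [0.625 0.183] max [0.631 0.189]
  z0.08 n8 mean [0.627 0.186 0.084] min [0.624 0.184] max [0.63  0.189]
  z0.09 n11 mean [0.628 0.187 0.095] min [0.625 0.183] max [0.631 0.19 ]
  z0.10 n7 mean [0.627 0.187 0.105] min [0.624 0.183] max [0.631 0.19 ]
  z0.11 n10 mean [0.627 0.186 0.115] min [0.625 0.182] max [0.631 0.189]
  z0.12 n7 mean [0.626 0.185 0.126] min [0.625 0.182] max [0.63  0.189]
  z0.13 n14 mean [0.627 0.187 0.135] min [0.623 0.181] max [0.63  0.193]
  z0.14 n5 mean [0.628 0.185 0.144] min [0.625 0.181] max [0.632 
[... 3650 characters left out ...]
.659 -0.249  0.074] min [ 0.587 -0.279] max [ 0.693 -0.089]
  z0.08 n21 mean [ 0.604 -0.203  0.084] min [ 0.583 -0.271] max [ 0.665 -0.089]
  z0.09 n25 mean [ 0.592 -0.188  0.095] min [ 0.581 -0.26 ] max [ 0.605 -0.089]
  z0.10 n25 mean [ 0.592 -0.192  0.105] min [ 0.581 -0.259] max [ 0.605 -0.089]
  z0.11 n22 mean [ 0.591 -0.202  0.115] min [ 0.582 -0.26 ] max [ 0.604 -0.16 ]
  z0.12 n144 mean [ 0.592 -0.117  0.127] min [ 0.552 -0.261] max [ 0.633 -0.083]
  z0.13 n98 mean [ 0.594 -0.16   0.134] min [ 0.553 -0.261] max [ 0.628 -0.085]
  z0.14 n15 mean [ 0.596 -0.231  0.146] min [ 0.592 -0.262] max [ 0.605 -0.167]
  z0.15 n28 mean [ 0.599 -0.255  0.153] min [ 0.591 -0.262] max [ 0.608 -0.246]
```

View pics/c_side.png

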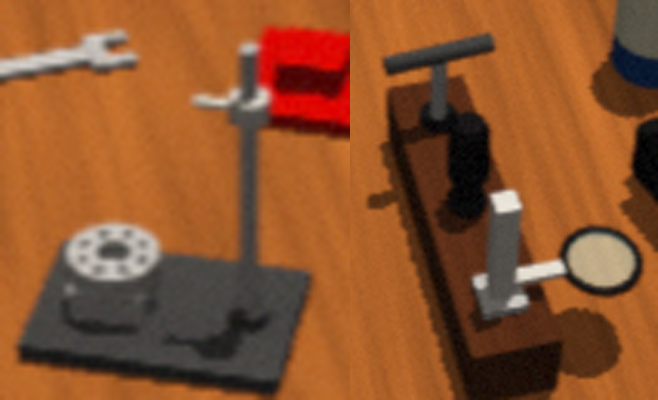

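View pics/c_top.png

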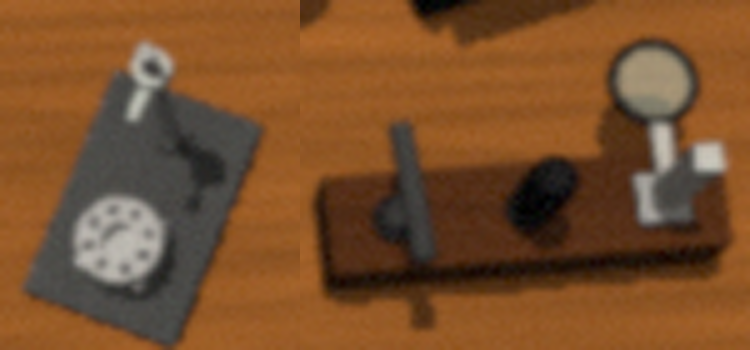

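Both depth maps agree to about 2 mm. The crops show the loupe handle top, the lens ring, the bearing and the pointer finger clearly. Next I fit the exact points and check the clearances.

```bash
cat > fit.py <<'E'
from h import *
for n in("side","top"):
    D=np.load(f"/tmp/{n}0.npz"); P=pts(n,D["d"]).reshape(-1,3); C=D["im"].reshape(-1,3).astype(int)
    hsv=cv2.cvtColor(D["im"],cv2.COLOR_RGB2HSV).reshape(-1,3)
    def box(x0,x1,y0,y1,z0,z1): return (P[:,0]>x0)&(P[:,0]<x1)&(P[:,1]>y0)&(P[:,1]<y1)&(P[:,2]>z0)&(P[:,2]<z1)
    print("==",n)
    m=box(.57,.63,-.28,-.23,.1505,.16); print("handle top mid",((P[m].min(0)+P[m].max(0))/2).round(4),P[m].mean(0).round(4),m.sum())
    m=box(.632,.72,-.30,-.20,.062,.085); c,r=cv2.minEnclosingCircle(P[m][:,:2].astype(np.float32)); print("lens",np.round(c,4),round(r,4),np.median(P[m][:,2]).round(4))
    m=box(.55,.64,-.31,-.04,.05,.058); q=cv2.minAreaRect(P[m][:,:2].astype(np.float32)); print("rack",np.round(q[0],4),np.round(q[1],3),q[2])
    m=box(.52,.60,.17,.26,.042,.052); c,r=cv2.minEnclosingCircle(P[m][:,:2].astype(np.float32)); print("bearing",np.round(c,4),round(r,4),np.median(P[m][:,2]).round(4))
    m=box(.49,.68,.13,.29,.009,.0145); q=cv2.minAreaRect(P[m][:,:2].astype(np.float32)); print("plate",np.round(q[0],4),np.round(q[1],3),q[2])
    m=box(.615,.64,.175,.20,.175,.2); print("post",P[m].mean(0).round(4),P[m][:,2].max())
    m=box(.57,.614,.185,.22,.12,.19); 
    print("finger",m.sum(),P[m].mean(0).round(4),"z",np.sort(P[m][:,2]).round(4)); i=np.argsort(P[m][:,0])[:5]; print(P[m][i].round(4))
    m=box(.60,.65,.17,.21,.14,.175)&(np.hypot(P[:,0]-.627,P[:,1]-.187)>.007)&(np.hypot(P[:,0]-.627,P[:,1]-.187)<.012); print("collar z",P[m][:,2].min(),P[m][:,2].max())
    m=(np.hypot(P[:,0]-.6,P[:,1]+.255)<.3)&(P[:,2]>.14)
    for x in np.arange(.4,.9,.04):
        for y in np.arange(-.5,.06,.04):
            k=m&box(x,x+.04,y,y+.04,.14,.5)
            if k.sum()>3: print("  tall x%.2f y%.2f zmax %.3f"%(x,y,P[k][:,2].max()),end=";")
    print()
    k=box(.3,.56,.12,.35,.06,.4); print("near final",k.sum())
    if k.sum(): print(P[k].min(0).round(3),P[k].max(0).round(3),P[k&(P[:,2]>.17)].mean(0).round(3))
E
python3 fit.py
```

```text
== side
handle top mid [ 0.5989 -0.2552  0.1533] [ 0.5986 -0.2557  0.1535] 65
lens [ 0.663 -0.251] 0.0317 0.0754
rack [ 0.5954 -0.1737] [0.061 0.244] 2.622415542602539
bearing [0.5561 0.2189] 0.0278 0.0477
plate [0.5836 0.2077] [0.106 0.151] 67.50889587402344
post [0.6262 0.1875 0.1869] 0.19462669855335016
finger 14 [0.6069 0.1975 0.1578] z [0.1548 0.156  0.1563 0.1564 0.1565 0.1568 0.158  0.1586 0.1587 0.1588
 0.1589 0.1593 0.16   0.1601]
[[0.6002 0.1971 0.1589]
 [0.6011 0.2023 0.1586]
 [0.6034 0.2003 0.1564]
 [0.6036 0.2014 0.1588]
 [0.6051 0.195  0.1565]]
collar z 0.1496088319156764 0.16549994946341937
  tall x0.56 y-0.30 zmax 0.155;  tall x0.56 y-0.26 zmax 0.156;  tall x0.60 y-0.30 zmax 0.156;  tall x0.60 y-0.26 zmax 0.155;  tall x0.72 y-0.22 zmax 0.185;  tall x0.72 y-0.18 zmax 0.194;  tall x0.72 y-0.14 zmax 0.200;  tall x0.72 y-0.06 zmax 0.183;  tall x0.72 y-0.02 zmax 0.182;  tall x0.76 y-0.30 zmax 0.185;  tall x0.76 y-0.26 zmax 0.202;  tall x0.76 y-0.22 zmax 0.203;  tall x0.76 y-0.18 zmax 0.203;  tall x0.76 y-0.14 zmax 0.203;  tall x0.76 y-0.06 zmax 0.184;  tall x0.76 y-0.02 zm
[... 811 characters left out ...]
14945209345524899 0.1655835094150298
  tall x0.56 y-0.30 zmax 0.154;  tall x0.56 y-0.26 zmax 0.158;  tall x0.60 y-0.26 zmax 0.157;  tall x0.72 y-0.18 zmax 0.195;  tall x0.72 y-0.14 zmax 0.198;  tall x0.72 y-0.06 zmax 0.176;  tall x0.72 y-0.02 zmax 0.184;  tall x0.76 y-0.30 zmax 0.179;  tall x0.76 y-0.26 zmax 0.200;  tall x0.76 y-0.22 zmax 0.202;  tall x0.76 y-0.18 zmax 0.205;  tall x0.76 y-0.14 zmax 0.204;  tall x0.76 y-0.06 zmax 0.185;  tall x0.76 y-0.02 zmax 0.184;  tall x0.80 y-0.30 zmax 0.186;  tall x0.80 y-0.26 zmax 0.201;  tall x0.80 y-0.22 zmax 0.202;  tall x0.80 y-0.18 zmax 0.200;  tall x0.80 y-0.06 zmax 0.181;
near final 74
[0.356 0.2   0.12 ] [0.392 0.225 0.195] [0.381 0.21  0.189]
```

The measurements match the given sizes: handle axis (0.599, -0.2548) with its top at 0.153, loupe yaw about 2.5°, bearing (0.556, 0.219) with its top at 0.047, and pointer at about 0.157. I'll grip across the loupe's x faces, which needs a spin of +1.16 rad, and go above the handle first.

Request:
carry_out(plan=[[2,2,0,0.08,6],[5,5,0,0.18,6],[8,8,0,0.3,6],[11,11,0,0.42,6],[14,14,0,0.54,6],[17,17,0,0.66,6],[20,20,0,0.78,6],[23,23,0,0.9,6],[26,25,0,1.0,6],[29,28,0,1.08,6],[31.5,30,0,1.14,6],[32.6,30.7,0,1.162,6],[32.6,30.7,0,1.162,6],[32.6,30.7,0,1.162,6],[32.6,30.7,0,1.162,6]])

```text
clock: 1.6
position: [0.5973, -0.2568, 0.2914]
ee_rot: [-2.176, -2.265, 0.004]
force: [-0.7, -0.9, -0.7]
width: 0.656
```

Request:
carry_out(plan=[[0.17,0.2,-1.5,0,5],[0.17,0.2,-3,0,5],[0.17,0.2,-4.5,0,5],[0.17,0.2,-6,0,5],[0.17,0.2,-6.2,0,5],[0.17,0.2,-6.2,0,5]])

```text
clock: 2.2
position: [0.5987, -0.2549, 0.2287]
ee_rot: [-2.175, -2.264, 0.005]
force: [-0.0, 0.9, 0.9]
width: 0.549
```

```bash
python3 - <<'E'
from h import *
o=arm.observe(); p=o["position"]; print(p,cv2.Rodrigues(o["ee_rot"])[0].round(3))
out=[]
for n in("side","top"):
    im,d=arm.get_image(n); np.savez(f"/tmp/{n}1.npz",im=im,d=d)
    u,v=proj(n,p-[0,0,.066]).astype(int); print(n,u,v)
    im=im.copy(); c=im[v-40:v+50,u-45:u+45]; c=cv2.resize(c,None,fx=4.4,fy=4.4,interpolation=cv2.INTER_CUBIC); out.append(c)
    P=pts(n,d).reshape(-1,3); 
    m=(abs(P[:,0]-.599)<.1)&(abs(P[:,1]+.2548)<.012)&(P[:,2]>.161)&(P[:,2]<.21)
    print(n,"fingers",m.sum(),P[m].min(0),P[m].max(0)) if m.sum() else 0
cv2.imwrite("pics/g1.png",np.hstack(out)[...,::-1])
E
```

```text
[ 0.59870281 -0.25485434  0.22868502] [[-0.04   0.999 -0.004]
 [ 0.999  0.04  -0.001]
 [-0.001 -0.004 -1.   ]]
side 319 302
side fingers 275 [ 0.5559273  -0.26679137  0.16391114] [ 0.64185032 -0.24299116  0.20987919]
top 407 178
top fingers 19 [ 0.62355819 -0.2599367   0.16488605] [ 0.63628075 -0.24321076  0.20540551]
```

View pics/g1.png

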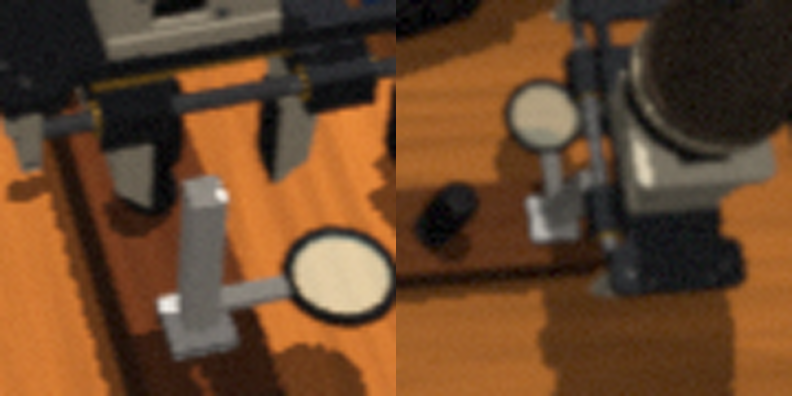

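The picture shows the two fingers straddling the handle, and in depth they span x 0.556 to 0.642, which is centred on 0.599. I'll descend, then close.

Request:
carry_out(plan=[[0.02,0,-1.2,0,5],[0.02,0,-2.4,0,5],[0.02,0,-3.6,0,5],[0.02,0,-4.8,0,5],[0.02,0,-5.6,0,5],[0.02,0,-5.67,0,5],[0.02,0,-5.67,0,5],[0.02,0,-5.67,0,3],[0.02,0,-5.67,0,2],[0.02,0,-5.67,0,1],[0.02,0,-5.67,0,1],[0.02,0,-5.67,0,1],[0.02,0,-5.67,0,1]], squeeze=40)

```text
clock: 3.6
position: [0.5996, -0.2549, 0.1734]
ee_rot: [2.177, 2.265, -0.003]
force: [0.2, 0.7, 1.7]
width: 0.174
```

Request:
carry_out(plan=[[0,0,0.3,0,1],[0,0,0.8,0,1],[0,0,1.5,0,1],[0,0,2.3,0,1],[0,0,3.1,0,1],[0,0,3.9,0,1],[0,0,4.8,0,1],[0,0,6,0,1],[0,0,7.5,0,1],[0,0,9,0,1],[0,0,10.5,0,1],[0,0,12,0,1],[0,0,13.5,0,1],[0,0,15,0,1],[0,0,16,0,1],[0,0,16,0,1],[0,0,16,0,1]])

```text
clock: 5.3
position: [0.5995, -0.2549, 0.3334]
ee_rot: [2.177, 2.265, -0.003]
force: [-0.4, 0.6, -2.0]
width: 0.17
```

```bash
cat > look.py <<'E'
from h import *
import sys
tag=sys.argv[1]; o=arm.observe(); p=o["position"]; R=cv2.Rodrigues(o["ee_rot"])[0]; print(p.round(4),o["force"].round(2),o["width"]*92,R[:,2].round(4),np.degrees(np.arctan2(R[1,1],R[0,1])))
x=R[:,1]*np.sign(R[0,1]); pr=p+[0,0,-.159+.06]+.068*x*[1,1,0]; print("pred lens",pr.round(4))
out=[]
for n in("side","top"):
    im,d=arm.get_image(n); np.savez(f"/tmp/{n}_{tag}.npz",im=im,d=d); P=pts(n,d)
    h=np.hypot(P[...,0]-pr[0],P[...,1]-pr[1])
    m=(h<.034)&(abs(P[...,2]-pr[2])<.012)
    q=P[m]; 
    if len(q)>20:
        c,r=cv2.minEnclosingCircle(q[:,:2].astype(np.float32)); A=np.c_[q[:,:2]-pr[:2],np.ones(len(q))]; s=np.linalg.lstsq(A,q[:,2],rcond=None)[0]
        print(n,len(q),"lens c",np.round(c,4),round(r,4),"mid",((q.min(0)+q.max(0))/2).round(4),"med z",np.median(q[:,2]).round(4),"slope deg",np.degrees(s[:2]).round(2))
    u,v=proj(n,pr).astype(int); u0=max(0,u-50);v0=max(0,v-50)
    out.append(cv2.resize(im[v0:v0+100,u0:u0+100],(390,390),interpolation=cv2.INTER_CUBIC))
cv2.imwrite(f"pics/{tag}.png",np.hstack(out)[...,::-1])
E
python3 look.py lift
```

```text
[ 0.5995 -0.2549  0.3334] [-0.44  0.57 -1.99] 15.631831252581863 [-0.0014 -0.0016 -1.    ] 2.280128473305354
pred lens [ 0.6675 -0.2522  0.2344]
side 580 lens c [ 0.6639 -0.2524] 0.0304 mid [ 0.664  -0.2522  0.235 ] med z 0.2353 slope deg [-0.12  0.56]
top 218 lens c [ 0.6649 -0.2546] 0.0305 mid [ 0.6645 -0.2438  0.233 ] med z 0.2335 slope deg [-0.02  2.96]
```

View pics/lift.png

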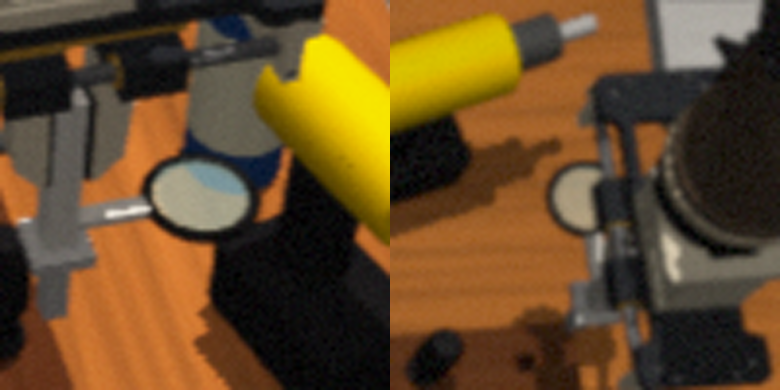

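The loupe came out and hangs level, with the lens at about (0.667, -0.252, 0.235). I'll carry it over at this height, 4 cm above the post's top, before descending.

Request:
carry_out(plan=[[-0.2,1,0,0,1],[-0.7,3,0,0,1],[-1.3,5.5,0,0,1],[-2,8.5,0,0,1],[-2.7,11.5,0,0,1],[-3.4,14.5,0,0,1],[-4.1,17.5,0,0,1],[-4.8,20.5,0,0,1],[-5.6,23.5,0,0,1],[-6.3,26.5,0,0,1],[-7,29.5,0,0,1],[-7.7,32.5,0,0,1],[-8.4,35.5,0,0,1],[-9.1,38.5,0,0,1],[-9.8,41.5,0,0,1],[-10.4,44,0,0,1],[-10.9,46,0,0,1],[-11.15,47.15,0,0,1],[-11.15,47.15,0,0,1],[-11.15,47.15,0,0,1]])

```text
clock: 7.4
position: [0.4879, 0.2158, 0.3323]
ee_rot: [-2.177, -2.264, 0.005]
force: [-0.3, 0.0, -1.2]
width: 0.171
```

```bash
python3 look.py over
```

```text
[0.4879 0.2158 0.3323] [-0.33  0.02 -1.15] 15.736152375478014 [-0.0029 -0.002  -1.    ] 2.2615251261152185
pred lens [0.5558 0.2185 0.2333]
side 213 lens c [0.5523 0.2175] 0.03 mid [0.552  0.2159 0.2343] med z 0.2344 slope deg [-0.53 -0.32]
```

View pics/over.png

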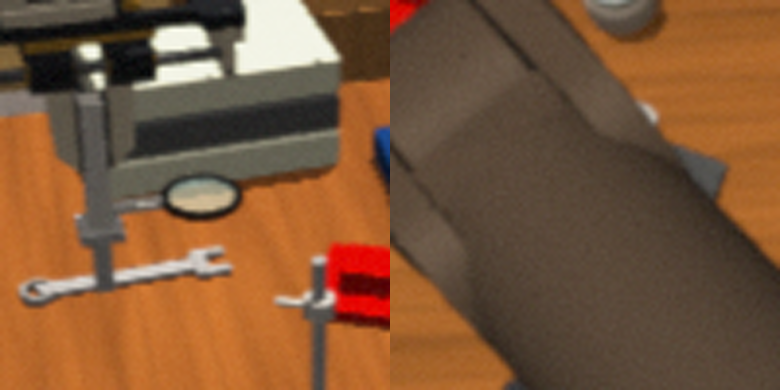

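The side view shows the lens above the bearing and clear of the post. The arm hides the top view, so I'll descend and judge from the side camera.

Request:
carry_out(plan=[[0,0.08,-0.8,0,1],[0,0.08,-1.8,0,1],[0,0.08,-2.8,0,1],[0,0.08,-3.8,0,1],[0,0.08,-4.8,0,1],[0,0.08,-5.8,0,1],[0,0.08,-6.6,0,1],[0,0.08,-7.2,0,1],[0,0.08,-7.6,0,1],[0,0.08,-7.6,0,1],[0,0.08,-7.6,0,1],[0,0.08,-7.6,0,1]])

```text
clock: 8.7
position: [0.4884, 0.2162, 0.2568]
ee_rot: [-2.179, -2.263, 0.004]
force: [-0.1, -1.4, -1.7]
width: 0.174
```

```bash
python3 look.py down; python3 - <<'E'
from h import *
D=np.load("/tmp/side_down.npz"); P=pts("side",D["d"]).reshape(-1,3)
def box(x0,x1,y0,y1,z0,z1): return (P[:,0]>x0)&(P[:,0]<x1)&(P[:,1]>y0)&(P[:,1]<y1)&(P[:,2]>z0)&(P[:,2]<z1)
m=box(.595,.614,.185,.21,.14,.18); print("finger z",P[m][:,2].mean(),m.sum())
hs=cv2.cvtColor(D["im"],cv2.COLOR_RGB2HSV); Q=P.reshape(420,560,3)
m=((np.hypot(Q[...,0]-.556,Q[...,1]-.219)<.035)&(abs(Q[...,2]-.158)<.012)&(Q[...,0]>.535)).astype(np.uint8)
q=Q[m>0]; 
print("x max",q[:,0].max(),"y",q[:,1].min(),q[:,1].max(), "z ring/lens",np.percentile(q[:,2],[5,50,95]))
# ring edge circle fit, excluding arm side
h=cv2.convexHull(q[:,:2].astype(np.float32)).reshape(-1,2); h=h[h[:,0]>.545]
A=np.c_[2*h,np.ones(len(h))]; s=np.linalg.lstsq(A,(h**2).sum(1),rcond=None)[0]; print("circle",s[:2],np.sqrt(s[2]+s[:2]@s[:2]))
m=box(.52,.6,.17,.26,.042,.052); b=P[m]; print("bearing",len(b),cv2.minEnclosingCircle(b[:,:2].astype(np.float32)))
k=box(.47,.505,.20,.235,.09,.15); print("handle/shank by z:")
for z in np.arange(.09,.2,.02):
    k=box(.465,.51,.19,.24,z,z+.02); print(round(z,2),k.sum(),((P[k].min(0)+P[k].max(0))/2).round(4) if k.sum() else "")
E
```

```text
[0.4884 0.2162 0.2568] [-0.11 -1.42 -1.69] 15.987398327222438 [-0.0021 -0.0016 -1.    ] 2.1727539546665375
pred lens [0.5564 0.2188 0.1578]
side 210 lens c [0.553  0.2187] 0.0303 mid [0.5527 0.2172 0.1582] med z 0.1592 slope deg [0.78 0.35]
finger z 0.15758218028104606 14
x max 0.5826237222376163 y 0.1916248867654733 0.24287096361302266 z ring/lens [0.15656441 0.15916506 0.16212177]
circle [0.55652859 0.21803984] 0.02663240825044594
bearing 175 ((0.5579500198364258, 0.21823029220104218), 0.028386451303958893)
handle/shank by z:
0.09 17 [0.4872 0.2127 0.1042]
0.11 28 [0.488  0.2109 0.1201]
0.13 80 [0.4879 0.2153 0.1401]
0.15 60 [0.4949 0.2142 0.1605]
0.17 40 [0.4875 0.2137 0.1797]
0.19 98 [0.4873 0.2077 0.2002]
```

View pics/down.png

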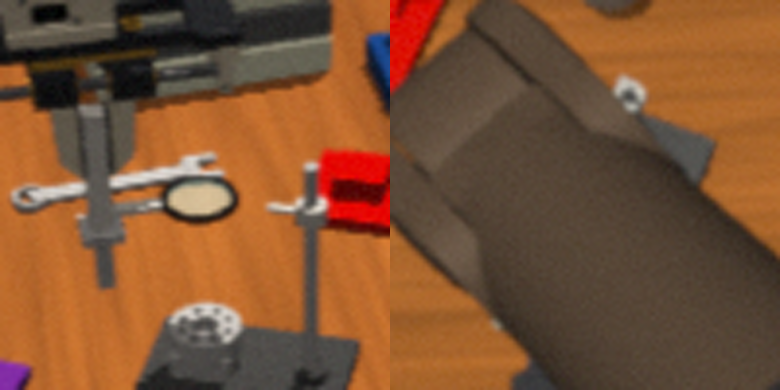

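The lens sits at about (0.5565, 0.2185, 0.1578) against the bearing at (0.556, 0.2193) and the pointer tip at about 0.1573, and it is level. I'll make one small trim and settle.

Request:
carry_out(plan=[[-0.03,0.06,-0.04,0,1],[-0.03,0.06,-0.04,0,1],[-0.03,0.06,-0.04,0,1],[-0.03,0.06,-0.04,0,1],[-0.03,0.06,-0.04,0,1]])

```text
clock: 9.3
position: [0.4881, 0.2167, 0.2563]
ee_rot: [-2.179, -2.263, 0.004]
force: [-0.9, 0.4, -0.2]
width: 0.172
```

```bash
python3 look.py fin; python3 - <<'E'
from h import *
print(np.abs(arm.observe()["dq"]).max()); arm.sign_off()
E
```

```text
[0.4881 0.2167 0.2563] [-0.85  0.42 -0.23] 15.787455834528188 [-0.0022 -0.0017 -1.    ] 2.1684259670943264
pred lens [0.556  0.2193 0.1573]
side 210 lens c [0.5528 0.2193] 0.0303 mid [0.5528 0.2197 0.158 ] med z 0.1584 slope deg [0.2  0.79]
0.001700827970247022
the job is handed in; nothing more can be done
```

The loupe is out of the block and held still over the ball bearing at the pointer's height. I handed the job in at about 9.4 s. I gripped the handle at 40 N, pulled it straight up 16 cm, carried it over at that height and lowered it into place.

| | Lens | Target | Difference |
|---|---|---|---|
| x (m) | 0.5560 | 0.556 (bearing) | under 0.1 mm |
| y (m) | 0.2193 | 0.2193 (bearing) | under 0.1 mm |
| height (m) | 0.1573 | 0.157–0.1575 (pointer tip) | about 0.3 mm |

- **Accuracy:** The lens position comes from the arm's pose. The targets come from the cameras, whose calibration is only good to about 2 mm. A side-camera fit of the lens ring just before the last trim agreed with the pose to about 1 mm.
- **Level:** The tool is vertical to within 0.2°. The side camera's depth put the lens tilt under 1°, which is within its noise.
- **Still:** At hand-in the joints were moving at less than 0.002 rad/s, and the outside force was under 1 N.
- **Checks that failed or disagreed:**
  - At the end the arm blocked the top camera, so only the side camera confirmed the placing.
  - The simple circle around the lens read about 3 mm low in x, because it includes part of the side arm. I used the ring fit instead.
- **Not checked:** I did not check the other objects again after the move, but the forces reported after each move stayed below about 2 N.

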